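# Wind the torsion apparatus to its stop and hold it

### The arm

A 6-joint arm with a two-finger parallel gripper is mounted at the origin on the work surface. World frame = base frame: x ahead of the robot, y to its left, z up, the work surface at z = 0. Lengths are in mm, angles in degrees, forces in N, time in s.
With the tool pointing down it reaches from about 300 to 875 mm from the base axis. Payload 6.4 kg.
Tool frame: the origin (TCP) lies between the finger pads; the fingertips stand 8 mm ahead of it and the grasp point (between the pads) lies 11 mm behind it; z points along the fingers, y is the direction in which the jaws open and shut (so a half turn about z gives the same grasp; the last joint's range is limited). The gripper opens to 85 mm and grips with 20 to 120 N. Pads are 22 mm wide; open, the fingers measure 114 mm over their backs; the gripper's body (76 mm by 85 mm) begins 54 mm behind the grasp point. The pads swing forward as they close: fully open they stand 13 mm farther back than shut.
Start: joints at [57.393, 10.359, 92.074, -0, 77.567, -11.82], TCP at [204.053, 537.59, 239.288] pointing down, gripper open.
Joint ranges: [-171.53, 171.53], [-51.25, 118.39], [17.06, 147.69], [-65.23, 245.23], [0, 150.52], [-178.68, 178.68]. Speed limits (degrees/s): [147.25, 147.25, 172.46, 180, 180, 180].

### API

Orientations are given as [roll, pitch, yaw] about the fixed x, y, z axes, in that order (R = Rz(yaw) Ry(pitch) Rx(roll)).
In Python, from plant import r, command_gripper, cams gives the robot as it stands. Calls block until the motion is done:
- r.reach(position, orientation): joint-space move of the TCP to a pose.
- r.movel(position, rot=None, velocity=150): straight line of the TCP; rot=None keeps the orientation; velocity is the mean speed in mm/s.
- r.movej(angles): joint-space move.
- command_gripper(opening): opening from 0.0 (shut) to 1.0 (fully open); the grip force is fixed at half the most; returns when the fingers have stopped.
- r.sleep(seconds).
- r.solve_ik(position, orientation): joint angles nearest the present ones, or None.
- r.state(): the state.
- cams.grab_frame(name): name is "side" or "top" or "wrist"; returns a dict with "img" (384x512x3 uint8, red, green, blue), "fx", "fy", "cx", "cy" (pixels), "R" (3x3) and "t" (3): a world point X has camera coordinates R X + t. Camera axes: x right, y down, z forward; pixel columns grow to the right and rows downward; lengths in mm; the calibration is good to about 2 mm. The wrist camera is an equidistant fisheye: a pixel r from the principal point sees the ray r / f radians off the axis. A picture is of the moment at which its call begins. There is no depth.
A pose or a line that the arm cannot do raises r.MotionError and nothing moves.
- r.hand_in(): hands the job in, once; it reports no verdict.
The state is a dict: "time": time; "qpos": joint angles; "qd": joint speeds; "joint_torque": joint torques, N m; "tool_pos": TCP position; "eef_rot": TCP orientation; "ft_force": force on the tool from outside, world axes, zero at the start; "torque": the same for the moment, N m; "opening": opening from 0.0 (shut) to 1.0 (fully open).
Only numpy, scipy, OpenCV 4.12 (cv2) and the standard library are available. Lean on these libraries where they do the work, as an engineer would, in place of code of your own. Each camera call takes 0.05 s, during which the arm holds its last target.

### The job

Take the rod with the straight cylindrical handle out of the wooden rack and slide it down into the upright tube at the end of the apparatus's spring arm until its collar sits on the tube's mouth, with the arm still at rest. Then, holding that rod by its handle, swing the arm counter-clockwise (seen from above) against its spring all the way to its stop, and finish while holding it there: the program ends with the rod gripped, still fully home in the tube, and the arm wound against the stop. Leave the other rods and the things on the table as they are.

Things in the scene. Friction and masses are not known exactly. Their poses are not given: they have to be found in the camera images.
- drive_rod: The rod to use: metal, about 120 g, round, upright in one of the rack's three holes (which one varies), collar on the rack's top. Origin at the centre of its foot, z up. Shank 14 mm diameter from 0 to 50 mm (11 mm in the lowest 3 mm), collar 30 mm diameter from 50 to 55 mm, straight cylindrical handle 24 mm diameter from 55 to 102 mm with thin dark rings.
- ball_rod: Not to be used, a bystander: the same shank and collar, then a thin 12 mm neck and a ball of 32 mm diameter, 101 mm high in all. Origin at its foot.
- disc_rod: Not to be used, a bystander: the same shank and collar, then a thin 12 mm neck and a flat brass disc of 38 mm diameter at the top, 91 mm high in all. Origin at its foot.
- rack: Fixed pale wooden block 190 x 60 x 65 mm with three round holes of 17 mm in its top along its own x axis, at x = -65, 0 and 65 mm, 56 mm deep, for rods standing with their collars on the top. Origin at the centre of its underside.
- apparatus: Fixed torsion apparatus: grey base plate 170 x 160 x 14 mm; origin at table height on the vertical pivot axis, z up. Shaft end over the pivot 102 mm high; two dark posts, 12 mm thick, 66 mm high, stand 70 mm from the pivot at both ends of the swing. The arm, a flat bar 22 mm wide at 46 to 58 mm height, turns level about the pivot.
- spring_arm (a joint): Angle of the spring arm about the vertical pivot axis, rad: 0 at rest, growing counter-clockwise seen from above, 1.0 at the stop. A torsion spring always drives it back to 0: about 0.24 N m at rest, 1.04 N m at the stop, so 1.9 N and 8 N sideways at the tube. Let go, it swings back.
- tube_mouth (a point): Centre of the open top of the upright steel tube on the arm's end, 130 mm from the pivot axis, 100 mm above the table; x points outwards along the arm, z up; moves with the arm. Bore 17 mm, open below, 55 mm long, outside 25 mm; the top 9 mm widen like a funnel to 25 mm bore, 33 mm outside. With the rod home its collar rests on the mouth, its foot 50 mm below it.
- beaker: Bystander: glass beaker 70 mm wide, 90 mm high, origin under its centre.
- weight_small: Bystander: small brass weight 24 mm wide, 31 mm high, standing on the apparatus's base plate, origin under its centre.
- weight_large: Bystander: brass weight 38 mm wide, 37 mm high, origin under its centre.
- stopwatch: Bystander: flat round timer 52 mm wide, 14 mm high, origin under its centre.
- pencil: Bystander: pencil 150 mm long along its x, 8 mm thick, origin under its centre.
- notebook: Bystander: closed notebook 150 x 105 x 12 mm lying flat, origin under its centre.
- jar: Bystander: closed amber glass jar 52 mm wide, 70 mm high, origin under its centre.
Not all that is in view belongs to the job. What is shaped like the drive_rod but pink is not meant.

How it is judged:
By the outcome, as a careful person would: the job done as asked, in the order asked, and still so for the second after the job is handed in, while the arm keeps its last pose, push and grip.
It also fails if it takes over 51 s, if anything falls off the work surface, if the arm or the gripper's body presses on something with over 40 N, if the wrist force passes 120 N, or if a joint passes its speed limit or range.

## Working session

There is one attempt and no reset: what is moved stays moved. The work goes in short steps, each a Python script; the robot and the scene stay as the last script left them, time stands still between calls to the robot, and variables do not carry over. Pictures are saved under pics/ and viewed, and the job is handed in when it is done.

```bash
ls; mkdir -p pics; python3 - <<'E'
from plant import r,cams
import cv2,pickle
d={}
for n in("side","top","wrist"):
    f=cams.grab_frame(n); d[n]=f; cv2.imwrite(f"pics/{n}0.png",f["img"][:,:,::-1]); print(n,f["fx"],f["cx"],f["cy"],f["R"],f["t"])
pickle.dump(d,open("f0.pkl","wb")); print(r.state())
E
```

```text
pics
side 349.14669064566334 255.55408687334503 196.19922431878186 [[-0.99847356 -0.05517837 -0.00242691]
 [-0.03438206  0.65534379 -0.7545478 ]
 [ 0.04322518 -0.75331259 -0.6562406 ]] [ 532.93442342   56.13845198 1016.54780055]
top 393.0246111043054 251.8664911665847 195.1202363842398 [[ 0.00275238 -0.99998037  0.00562872]
 [-0.99313874 -0.00339152 -0.11689286]
 [ 0.11690965 -0.00526837 -0.99312858]] [ 66.46367622 522.48743502 945.65762561]
wrist 297.3186396354542 259.74624017720515 197.13274287507676 [[ 0.35418892  0.93517186 -0.00194917]
 [ 0.89939056 -0.34006451  0.27468662]
 [ 0.25621636 -0.09904402 -0.96153183]] [-573.97374154  -34.70392773  379.32094927]
{'time': 0.15, 'qpos': array([ 5.73930998e+01,  1.03927397e+01,  9.21176381e+01, -7.66966179e-04,
        7.75657071e+01, -1.18187884e+01]), 'qd': array([ 0.03176579, -0.04037941, -0.06242906, -0.02743316,  0.11461636,
       -0.06798617]), 'joint_torque': array([ 7.98210549e-04, -4.45255387e+01, -3.51691675e+01, -2.53757507e-04,
        5.91879361e-03,  1.48878866e-05]), 'tool_pos': array([203.83161627, 537.235214  , 238.59219735]), 'eef_rot': array([-1.79925375e+02, -1.48505970e-02,  1.59212044e+02]), 'ft_force': array([0.38376764, 0.49065508, 0.4142288 ]), 'torque': array([0.0476281 , 0.01132273, 0.01593792]), 'opening': 1.003678995171221}
```

View pics/side0.png

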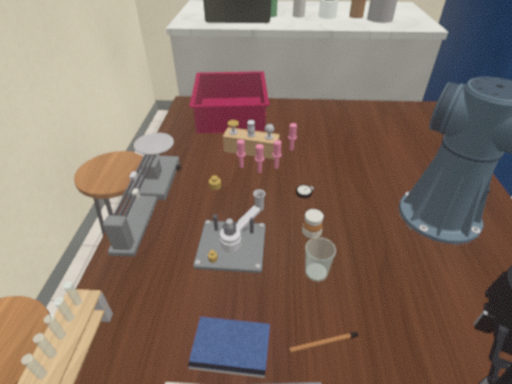

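View pics/top0.png

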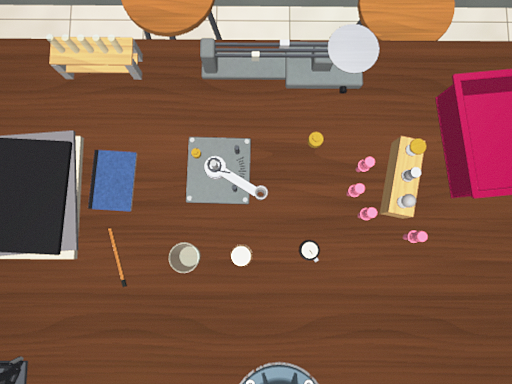

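View pics/wrist0.png

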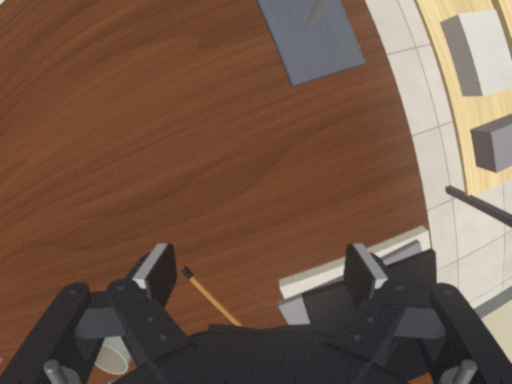

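The side view shows the rack at about (250,140), holding a brass-topped rod at (233,127), a grey one at (251,128) and another at (269,131). Four pink look-alikes stand around it. The top view shows the tube at about (261,192) and the pivot at (215,167). I'll enlarge both.

```bash
python3 - <<'E'
import cv2,numpy as np
s=cv2.imread("pics/side0.png");t=cv2.imread("pics/top0.png")
a=cv2.resize(s[110:180,215:305],None,fx=6,fy=6,interpolation=cv2.INTER_CUBIC)
b=cv2.resize(t[125:225,380:430],None,fx=5,fy=5,interpolation=cv2.INTER_CUBIC)
cv2.imwrite("pics/c1.png",np.hstack([a,cv2.copyMakeBorder(b,0,0,0,0,0)[:420]]))
a=cv2.resize(s[180:275,190:280],None,fx=4.2,fy=4.2,interpolation=cv2.INTER_CUBIC)
b=cv2.resize(t[130:210,180:275],None,fx=4.2,fy=4.2,interpolation=cv2.INTER_CUBIC)
h=min(len(a),len(b));cv2.imwrite("pics/c2.png",np.hstack([a[:h],b[:h]]))
E
```

```text
(no output)
```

View pics/c1.png

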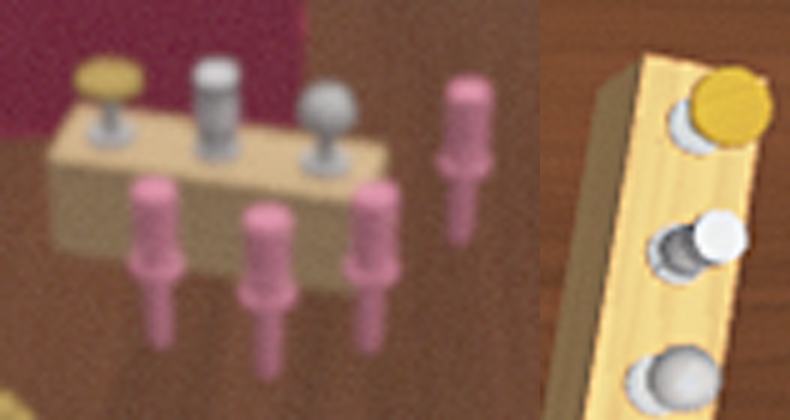

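View pics/c2.png

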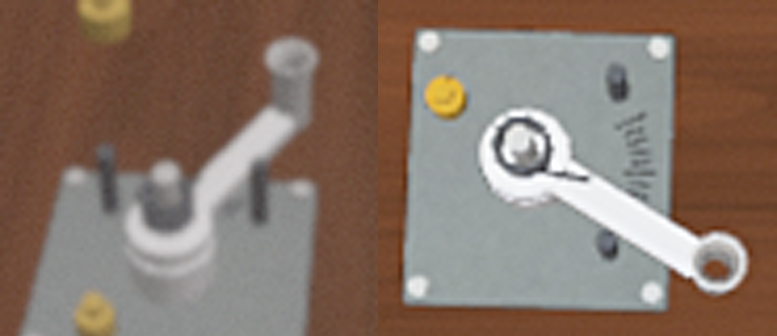

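By pixel in the top view the candidates are disc_rod (418,146), the rod at (414,173), ball_rod (407,200), and four pink ones at (366,164), (356,190), (369,213) and (417,237). The crop confirms (414,173), in the middle hole: it is metal grey, and its straight handle has a flat top. Next I'll triangulate.

```bash
cat > h.py <<'E'
import numpy as np,pickle,cv2
def ray(f,u,v,fish=False):
    x=np.array([(u-f["cx"])/f["fx"],(v-f["cy"])/f["fy"]]);R=np.array(f["R"]);t=np.array(f["t"])
    if fish:
        th=np.linalg.norm(x);d=np.r_[x/th*np.sin(th),np.cos(th)]
    else:d=np.r_[x,1]
    return -R.T@t,R.T@(d/np.linalg.norm(d))
def onz(f,u,v,z,fish=False):
    o,d=ray(f,u,v,fish);return o+d*(z-o[2])/d[2]
def tri(*rays):
    A=np.zeros((3,3));b=np.zeros(3)
    for o,d in rays:
        P=np.eye(3)-np.outer(d,d);A+=P;b+=P@o
    X=np.linalg.solve(A,b)
    return X,[np.linalg.norm((np.eye(3)-np.outer(d,d))@(X-o)) for o,d in rays]
def proj(f,X):
    c=np.array(f["R"])@X+np.array(f["t"]);return f["fx"]*c[0]/c[2]+f["cx"],f["fy"]*c[1]/c[2]+f["cy"]
E
python3 - <<'E'
from h import *
np.set_printoptions(precision=1,suppress=True)
d=pickle.load(open("f0.pkl","rb"));T=d["top"];S=d["side"]
for n,t,s,z in[("rodtop",(416,172.4),(251.2,122.5),117),("disc",(419,146),(233.3,122.5),106),("ball",(407.6,200.8),(269.5,128),100),("mouth",(260.7,192.4),(259.3,193.6),100),("shaft",(214.5,164),(229.5,221),102)]:
    print(n,onz(T,*t,z),onz(S,*s,z),*tri(ray(T,*t),ray(S,*s)))
# others
for n,t,z in[("postA",((617-378)/4.2+180,130+75/4.2),80),("postB",((605-378)/4.2+180,130+240/4.2),80),("jar",(241,256),70),("beaker",(184,258),45),("wS",(196,153),45),("wL",(316,139),37),("pink1",(369,161),102),("pink2",(359,187),102),("pink3",(372,211),102),("pink4",(421,237),102)]:
    print(n,onz(T,*t,z))
E
```

```text
rodtop [ 565.6 -306.   117. ] [ 565.3 -306.1  117. ] [ 565.4 -305.9  117.1] [np.float64(0.13948085168887023), np.float64(0.1394808516891383)]
disc [ 630.  -320.6  106. ] [ 629.  -322.7  106. ] [ 629.1 -319.8  107.7] [np.float64(0.43405587250025546), np.float64(0.4340558725002715)]
ball [ 502.1 -290.8  100. ] [ 502.2 -301.9  100. ] [ 501.6 -287.6  108.2] [np.float64(0.37360247045005324), np.float64(0.3736024704501288)]
mouth [520.5  48.1 100. ] [520.9  46.1 100. ] [520.5  48.1 101.6] [np.float64(0.25406674005955426), np.float64(0.2540667400594853)]
shaft [586.3 155.4 102. ] [589.  155.7 102. ] [587.7 155.4 101.4] [np.float64(1.3337405660755839), np.float64(1.333740566075561)]
postA [630.1 104.4  80. ]
postB [535.3 110.5  80. ]
jar [374.1  93.3  70. ]
beaker [368.1 230.5  45. ]
wS [625.1 206.7  45. ]
wL [664.  -92.6  37. ]
pink1 [ 594.8 -204.   102. ]
pink2 [ 533.6 -178.9  102. ]
pink3 [ 478.1 -207.2  102. ]
pink4 [ 419.1 -317.   102. ]
```

The two views agree to under 0.5 mm and the heights match: rod top 117, mouth about 101. Next I'll hover over the rod with the jaws across the rack and check with the wrist camera.

```bash
python3 - <<'E'
from plant import r,cams
from h import *
r.reach([565.4,-306,190],[180,0,165.6])
s=r.state();print(s["time"],s["tool_pos"],s["qpos"].round(1),s["eef_rot"])
f=cams.grab_frame("wrist");pickle.dump(f,open("w1.pkl","wb"))
cv2.imwrite("pics/w1.png",cv2.resize(f["img"][:,:,::-1],None,fx=1.5,fy=1.5))
E
```

```text
3.3667 [ 565.82165706 -305.16894744  190.11198096] [ -38.9   21.3   84.3    0.    74.4 -114.6] [1.79991774e+02 9.45018160e-03 1.65665638e+02]
```

View pics/w1.png

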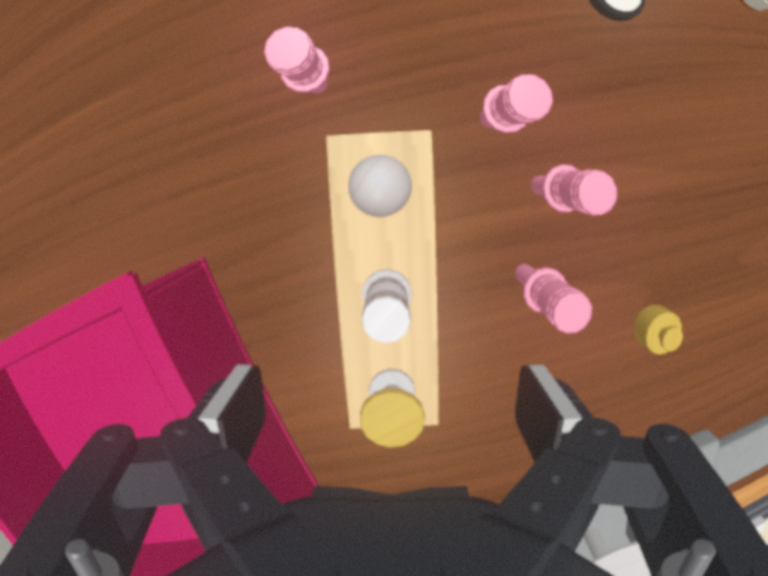

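The wrist view shows the cylindrical handle's top at (386,320) of the 1.5x picture, between the ball at (380,185) and the disc at (392,417).

```bash
python3 - <<'E'
from h import *
f=pickle.load(open("w1.pkl","rb"))
print(onz(f,257.3,213.3,117,True),onz(f,380/1.5,185/1.5,100,True),onz(f,392/1.5,417/1.5,106,True))
E
```

```text
[ 566.01330209 -307.02881035  117.        ] [ 502.26282478 -293.88227933  100.        ] [ 627.30232835 -319.38160867  106.        ]
```

The wrist view agrees to about 1 mm. Descending and gripping.

```bash
python3 - <<'E'
from plant import r,cams,command_gripper
from h import *
np.set_printoptions(precision=2,suppress=True)
P=[565.7,-306.4]
r.movel(P+[130],[180,0,168],200)
r.movel(P+[85],velocity=120)
r.sleep(.2);s=r.state();print(s["time"],s["tool_pos"],s["ft_force"])
command_gripper(0.1)
r.sleep(.2);s=r.state();print(s["time"],s["tool_pos"],s["ft_force"],s["torque"],s["opening"])
r.movel(P+[105],velocity=60)
s=r.state();print(s["time"],s["tool_pos"],s["ft_force"],s["opening"])
f=cams.grab_frame("side")
cv2.imwrite("pics/s2.png",cv2.resize(f["img"][90:190,200:320,::-1],None,fx=6,fy=6,interpolation=cv2.INTER_CUBIC))
E
```

```text
4.5917 [ 566.4  -306.94   86.3 ] [ 0.74 -0.35  0.34]
5.3917 [ 565.83 -306.53   85.2 ] [ 0.31 -0.49  2.13] [-0.08  0.03  0.03] 0.26092323823374436
5.875 [ 565.84 -306.42  105.5 ] [-0.58 -0.28 -1.85] 0.26582962861641396
```

View pics/s2.png

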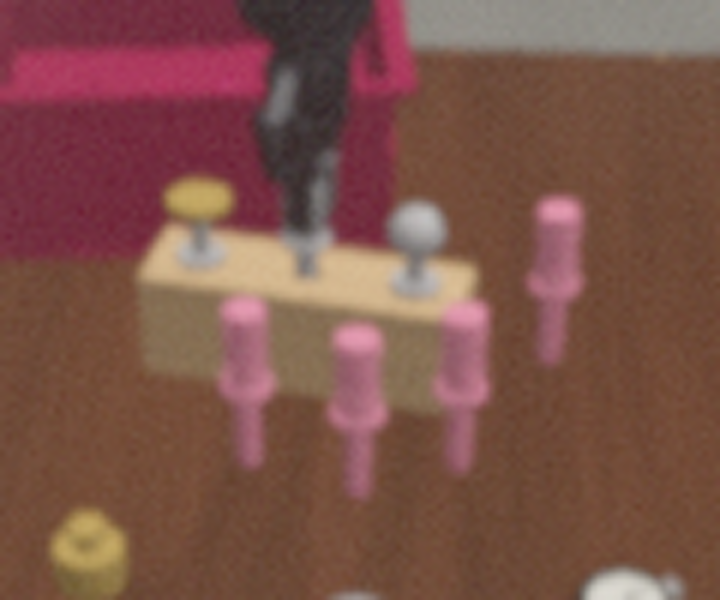

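The rod is held and lifting. Moving to hover over the tube.

```bash
python3 - <<'E'
from plant import r,cams
from h import *
np.set_printoptions(precision=2,suppress=True)
r.movel([565.7,-306.4,215],velocity=150)
r.reach([520.5,48.1,215],[180,0,58])
r.movel([520.5,48.1,180],velocity=100)
r.sleep(.3)
s=r.state();print(s["time"],s["tool_pos"],s["eef_rot"],s["qpos"].round(1),s["ft_force"],s["torque"],s["opening"])
d={n:cams.grab_frame(n) for n in("side","top","wrist")};pickle.dump(d,open("f3.pkl","wb"))
S=d["side"]["img"][150:230,200:310,::-1]
cv2.imwrite("pics/s3.png",cv2.resize(S,None,fx=7,fy=7,interpolation=cv2.INTER_CUBIC))
cv2.imwrite("pics/w3.png",d["wrist"]["img"][:,:,::-1])
cv2.imwrite("pics/t3.png",cv2.resize(d["top"]["img"][120:220,180:310,::-1],None,fx=5,fy=5))
E
```

```text
9.7167 [520.89  48.04 180.64] [179.94  -0.03  58.  ] [ -7.7   7.2 102.8  -0.   69.9  24.3] [ 0.26  0.33 -1.6 ] [ 0.08  0.01 -0.01] 0.26623857980194676
```

View pics/s3.png

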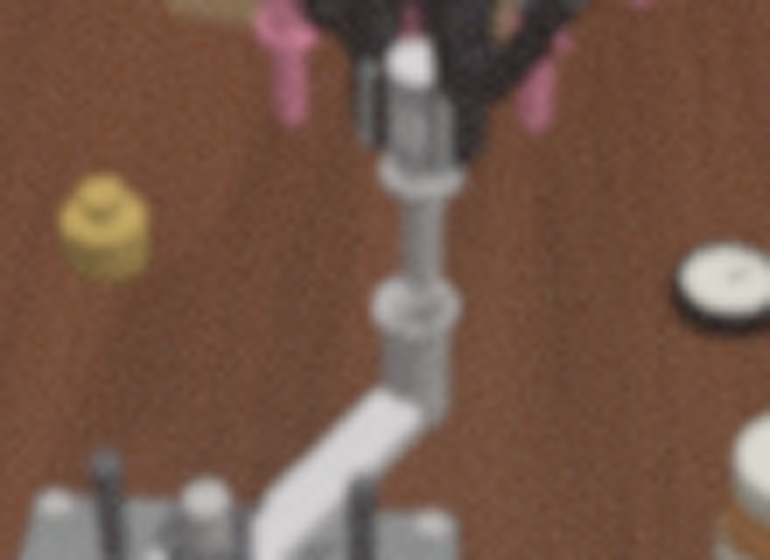

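View pics/w3.png

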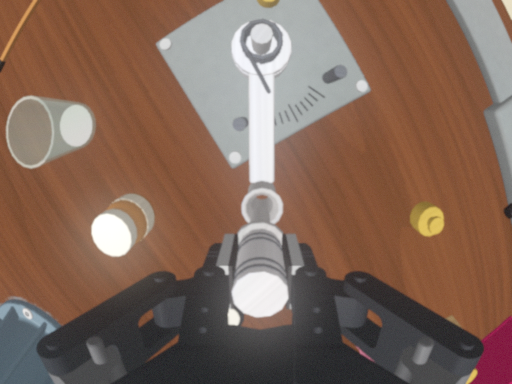

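View pics/t3.png

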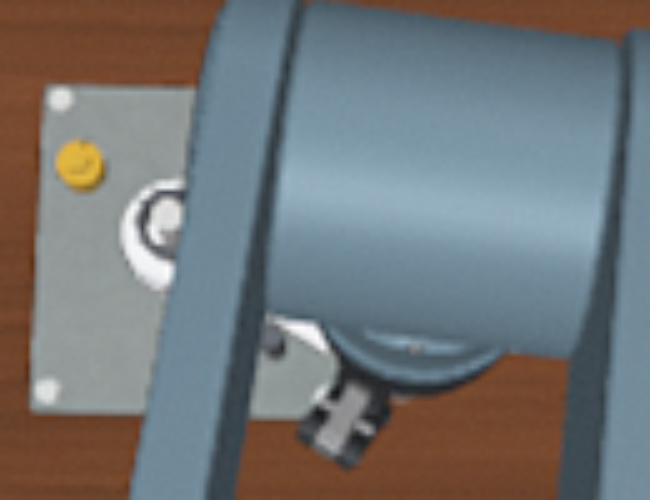

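The side view shows the shank axis about 0.7 px right of the mouth's centre: collar at (421,178), shank foot at (421,300) and mouth at (416,307) in the 7x crop. In the wrist view everything lines up along column 262. I'll check against the projections.

```bash
python3 - <<'E'
from h import *
d=pickle.load(open("f3.pkl","rb"));S=d["side"];W=d["wrist"]
for z in(165.6+11,115+14.,110,100):
    u,v=proj(S,np.array([520.9,48,z]));print(z,(u-200)*7,(v-150)*7)
print("mouth side",onz(S,200+416/7,150+307/7,100),"wrist mouth",onz(W,262,207,100,True),"wrist shaft",onz(W,262,38,102,True))
print("collar side",onz(S,200+421.5/7,150+176/7,165.6), "rod top side",onz(S,200+411/7,150+62/7,212.6))
u=W["img"][170:250,215:310,::-1]
cv2.imwrite("pics/w3c.png",cv2.resize(u,None,fx=8,fy=7,interpolation=cv2.INTER_CUBIC))
E
```

```text
176.6 415.7498159659364 148.2432770589611
129.0 415.1431824594878 249.7973907869068
110 414.91240966123024 288.43015134239977
100 414.7934164603624 308.3503320203696
mouth side [520.47515862  47.18139039 100.        ] wrist mouth [521.13261218  47.88362761 100.        ] wrist shaft [587.30480589 154.2018479  102.        ]
collar side [518.64756334  50.0770675  165.6       ] rod top side [522.88305676  45.3017359  212.6       ]
```

View pics/w3c.png

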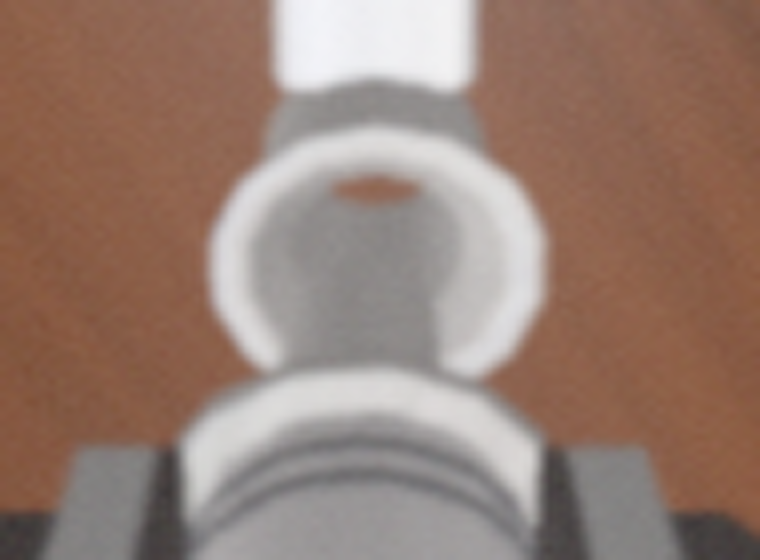

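Both views agree that the rod sits about 2 mm to the clockwise side of the mouth, so I'll shift by 2.1 mm and lower in steps with force checks.

```bash
python3 - <<'E'
from plant import r,cams
from h import *
np.set_printoptions(precision=2,suppress=True)
x=[522.3,47.0]
r.movel(x+[180],velocity=50)
for z in(168,161,155,149):
    r.movel(x+[z],velocity=50); s=r.state(); print(z,s["time"],s["tool_pos"],s["ft_force"],s["torque"])
    if np.linalg.norm(s["ft_force"]-[0.3,.3,-1.6])>6: break
d={n:cams.grab_frame(n) for n in("side","wrist")};pickle.dump(d,open("f4.pkl","wb"))
A=cv2.resize(d["side"]["img"][155:225,220:290,::-1],(400,400),interpolation=cv2.INTER_CUBIC)
B=cv2.resize(d["wrist"]["img"][170:250,220:300,::-1],(400,400),interpolation=cv2.INTER_CUBIC)
cv2.imwrite("pics/s4.png",np.hstack([A,B]))
E
```

```text
168 10.5083 [521.81  47.09 167.28] [-0.19  1.35 -1.56] [ 0.03 -0.03 -0.01]
161 10.8 [521.97  47.05 160.52] [-0.12  0.02 -1.8 ] [-0.01  0.05  0.04]
155 11.0667 [522.04  47.14 154.55] [ 0.32 -0.22 -2.47] [ 0.14 -0.02 -0.03]
149 11.3333 [522.06  47.14 148.56] [ 0.06  0.04 -1.79] [ 0.15 -0.07  0.01]
```

View pics/s4.png

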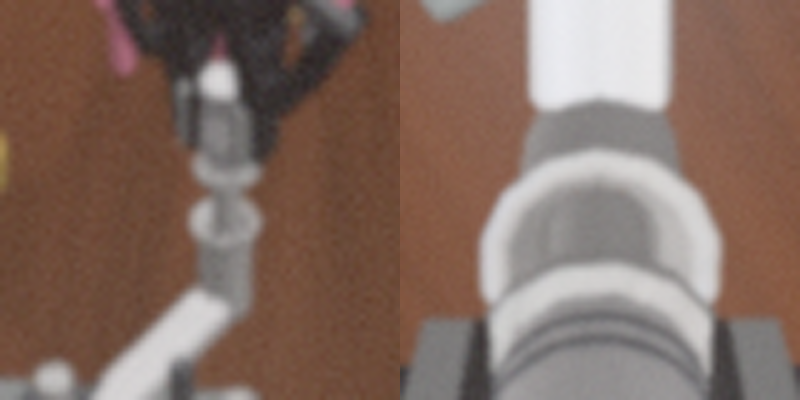

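The shank is in the bore below the funnel. The side crop shows it centred at about (226,215), and forces are near zero. Continuing down until the collar seats.

```bash
python3 - <<'E'
from plant import r,cams
from h import *
np.set_printoptions(precision=2,suppress=True)
x=[522.3,47.0]
for z in(140,131,125,122,121,120,119,118,117,116):
    r.movel(x+[z],velocity=40); s=r.state(); print(z,s["time"],s["tool_pos"],s["ft_force"],s["torque"])
    if s["ft_force"][2]>5 or np.linalg.norm(s["ft_force"][:2])>5: break
r.sleep(.2);s=r.state(); print(z,s["time"],s["tool_pos"],s["ft_force"],s["torque"],s["opening"])
d={n:cams.grab_frame(n) for n in("side","wrist")};pickle.dump(d,open("f5.pkl","wb"))
A=cv2.resize(d["side"]["img"][155:225,220:290,::-1],(400,400),interpolation=cv2.INTER_CUBIC)
B=cv2.resize(d["wrist"]["img"][170:250,220:300,::-1],(400,400),interpolation=cv2.INTER_CUBIC)
cv2.imwrite("pics/s5.png",np.hstack([A,B]))
E
```

```text
140 11.8083 [522.02  47.14 139.53] [ 0.96 -0.45 -2.63] [ 0.23 -0.11 -0.02]
131 12.1833 [522.02  47.12 130.56] [ 0.57  1.59 -2.49] [ 0.26 -0.09  0.03]
125 12.4833 [522.14  47.08 124.66] [ 0.84  0.25 -3.21] [ 0.25 -0.2  -0.05]
122 12.7333 [522.23  47.02 121.83] [ 1.46  0.67 -1.97] [ 0.22 -0.14 -0.06]
121 12.9833 [522.29  47.   120.96] [ 0.9   0.75 -2.21] [ 0.12 -0.28  0.02]
120 13.2333 [522.42  46.93 120.16] [ 0.34  0.61 -0.07] [ 0.12 -0.09  0.01]
119 13.4833 [522.78  46.78 120.06] [-2.48  0.29  6.15] [ 0.02  0.35 -0.02]
119 13.6833 [522.76  46.81 120.04] [-2.17  0.68  7.18] [ 0.07  0.31 -0.03] 0.26733037410066957
```

View pics/s5.png

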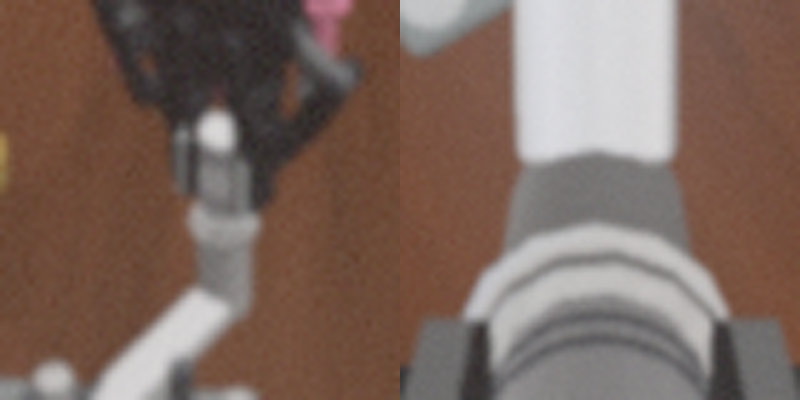

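Seated: contact came at TCP z 120, as predicted from the rack pick-up, and the collar is on the mouth. The measured pivot-to-mouth distance is 126 mm against the specified 130, so I'll refine the pivot before swinging.

```bash
python3 - <<'E'
from h import *
d=pickle.load(open("f5.pkl","rb"));d0=pickle.load(open("f0.pkl","rb"))
W=d["wrist"]["img"];print(d["wrist"]["R"],d["wrist"]["t"])
A=cv2.resize(W[0:120,200:320,::-1],(400,400),interpolation=cv2.INTER_CUBIC)
B=cv2.resize(d["side"]["img"][200:260,200:260,::-1],(400,400),interpolation=cv2.INTER_CUBIC)
cv2.imwrite("pics/p5.png",np.hstack([A,B]))
C=cv2.resize(d0["top"]["img"][145:185,195:235,::-1],(400,400),interpolation=cv2.INTER_CUBIC)
D=cv2.resize(d0["top"]["img"][172:212,240:280,::-1],(400,400),interpolation=cv2.INTER_CUBIC)
cv2.imwrite("pics/p5b.png",np.hstack([C,D]))
E
```

```text
[[ 8.48498270e-01 -5.29197438e-01  8.70165905e-04]
 [-5.08906951e-01 -8.15511983e-01  2.75597390e-01]
 [-1.45135802e-01 -2.34286742e-01 -9.61272761e-01]] [-417.62483483  300.81206369  350.84396452]
```

View pics/p5.png

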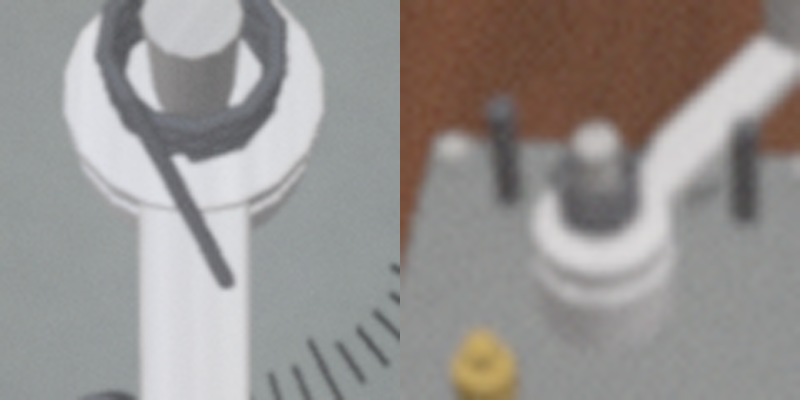

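View pics/p5b.png

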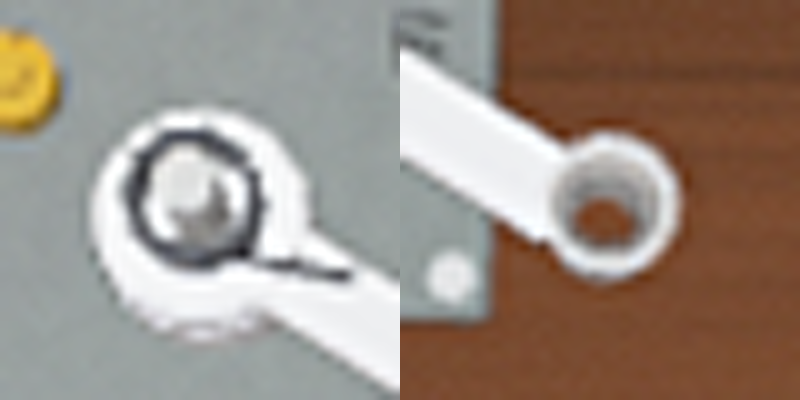

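In the crop the shaft's top is at about (213.3,162.2), the hub ring at z≈58 is at (214.3,167) and the mouth ring is at (261.3,192.5) in top-view pixels. My first pivot pixel had taken in part of the shaft's side.

```bash
python3 - <<'E'
from h import *
d=pickle.load(open("f0.pkl","rb"));T=d["top"];S=d["side"]
d5=pickle.load(open("f5.pkl","rb"))
m=onz(T,261.0,192.3,100);print(m)
for n,p in[("shaft",onz(T,213.3,162.2,102)),("hub",onz(T,214.4,166.8,60)),("side",onz(d5["side"],200+197/6.67,200+140/6.67,102)),("wrist",onz(d5["wrist"],200+192/3.33,25/3.33,102,True))]:
    v=p-m;print(n,p,np.hypot(*v[:2]),np.degrees(np.arctan2(-v[1],-v[0])))
E
```

```text
[520.7184138   47.38354341 100.        ]
shaft [590.51681952 158.21360093 102.        ] 130.97755186498478 -122.20184847460584
hub [587.70388573 159.35975428  60.        ] 130.48266264911433 -120.88835451348251
side [588.92642653 155.6170346  102.        ] 127.93287934424447 -122.21885237181536
wrist [587.85365713 155.56821663 102.        ] 127.32267833633173 -121.82214571605275
```

The radius now comes out near 130 mm with the arm at −122°. I'll swing in 0.1 rad steps with the gripper turning along, trimming radius by the radial force and watching the tangential force for the stop.

```bash
cat > swing.py <<'E'
from plant import r,cams
from h import *
np.set_printoptions(precision=2,suppress=True)
a0=np.radians(-122.0);start=np.array([522.5,46.9]);C=start-130*np.array([np.cos(a0),np.sin(a0)])
def pose(th,rad,z):
    a=a0+th;return [*(C+rad*np.array([np.cos(a),np.sin(a)])),z],[180,0,58+np.degrees(th)]
def info(th):
    s=r.state();a=a0+th;er=np.array([np.cos(a),np.sin(a)]);et=np.array([-er[1],er[0]])
    F=s["ft_force"][:2]-[.3,.3];q=s["tool_pos"][:2]-C
    ang=np.arctan2(q[1],q[0])-a0
    fr,ft,fz=F@er,F@et,s["ft_force"][2]+1.7
    print(f'cmd {th:.3f} t={s["time"]:.2f} ang={ang:.3f} rad={np.hypot(*q):.2f} z={s["tool_pos"][2]:.2f} Fr={fr:.1f} Ft={ft:.1f} Fz={fz:.1f} M={s["torque"]} op={s["opening"]:.3f}')
    return ang,fr,ft,fz
E
python3 - <<'E'
from swing import *
rad=130.;z=119.
for th in(0.03,.1,.2,.3,.4,.5):
    p,o=pose(th,rad,z);r.movel(p,o,60);r.sleep(.1);ang,fr,ft,fz=info(th)
    rad+=np.clip(0.06*fr,-.5,.5)
    z+=np.clip(0.05*(fz-8),-.3,.3)
    if abs(fr)>12 or ft<-15 or fz>25: print("stop");break
print(rad,z)
d={n:cams.grab_frame(n) for n in("side","wrist")}
A=cv2.resize(d["side"]["img"][155:255,200:300,::-1],(400,400),interpolation=cv2.INTER_CUBIC)
B=cv2.resize(d["wrist"]["img"][:,56:440,::-1],(400,400))
cv2.imwrite("pics/s6.png",np.hstack([A,B]))
E
```

```text
cmd 0.030 t=14.13 ang=0.034 rad=129.91 z=120.05 Fr=0.4 Ft=-1.2 Fz=9.0 M=[0.1  0.31 0.02] op=0.262
cmd 0.100 t=14.53 ang=0.102 rad=129.84 z=120.04 Fr=1.1 Ft=-3.1 Fz=10.1 M=[ 0.17  0.41 -0.02] op=0.265
cmd 0.200 t=15.00 ang=0.200 rad=129.77 z=120.03 Fr=-1.1 Ft=-3.8 Fz=10.4 M=[ 0.3   0.41 -0.06] op=0.264
cmd 0.300 t=15.47 ang=0.298 rad=129.64 z=120.06 Fr=-0.3 Ft=-3.3 Fz=10.9 M=[ 0.36  0.53 -0.01] op=0.262
cmd 0.400 t=15.93 ang=0.396 rad=129.58 z=120.08 Fr=-1.5 Ft=-3.4 Fz=9.9 M=[ 0.42  0.67 -0.05] op=0.264
cmd 0.500 t=16.40 ang=0.494 rad=129.44 z=120.06 Fr=-1.3 Ft=-5.4 Fz=9.8 M=[0.42 0.87 0.  ] op=0.264
129.84317551929252 119.60629329190668
```

View pics/s6.png

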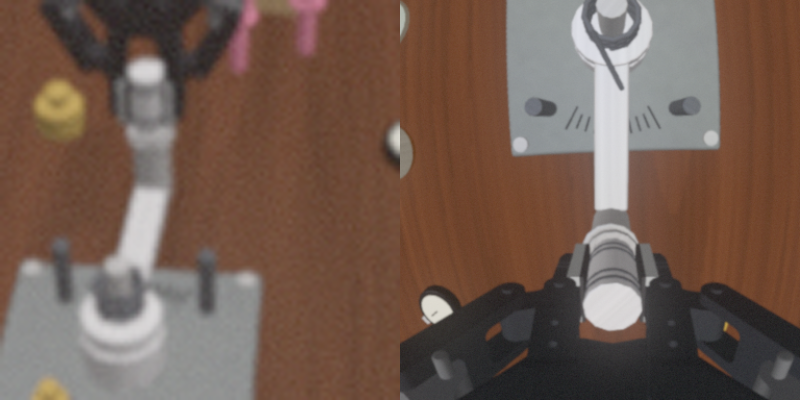

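The arm is halfway round with the collar still down on the mouth, and forces are low. Continuing to the stop.

```bash
python3 - <<'E'
from swing import *
rad=129.84;z=119.3
for th in(.6,.7,.8,.9,.96,.98,1.0,1.01,1.02,1.03,1.04,1.05):
    p,o=pose(th,rad,z);r.movel(p,o,60);r.sleep(.15);ang,fr,ft,fz=info(th)
    rad+=np.clip(0.04*fr,-.3,.3)
    z+=np.clip(-0.03*(8-fz),-.2,.2)
    if abs(fr)>12 or ft<-20 or fz>25: print("stop");break
print(rad,z)
d={n:cams.grab_frame(n) for n in("side","wrist")};pickle.dump(d,open("f7.pkl","wb"))
A=cv2.resize(d["side"]["img"][155:255,190:290,::-1],(400,400),interpolation=cv2.INTER_CUBIC)
B=cv2.resize(d["wrist"]["img"][:240,136:376,::-1],(400,400))
cv2.imwrite("pics/s7.png",np.hstack([A,B]))
E
```

```text
cmd 0.600 t=17.02 ang=0.594 rad=129.34 z=120.03 Fr=-1.8 Ft=-6.4 Fz=11.8 M=[0.32 0.98 0.01] op=0.263
cmd 0.700 t=17.53 ang=0.692 rad=129.26 z=120.06 Fr=-1.8 Ft=-6.3 Fz=11.4 M=[ 0.27  1.12 -0.04] op=0.261
cmd 0.800 t=18.05 ang=0.791 rad=129.17 z=120.08 Fr=-2.0 Ft=-6.8 Fz=11.6 M=[0.09 1.23 0.01] op=0.262
cmd 0.900 t=18.57 ang=0.889 rad=129.07 z=120.06 Fr=-2.4 Ft=-7.4 Fz=11.2 M=[-0.06  1.33 -0.04] op=0.264
cmd 0.960 t=19.00 ang=0.948 rad=129.03 z=120.11 Fr=-1.8 Ft=-7.0 Fz=12.2 M=[-0.16  1.41 -0.05] op=0.262
cmd 0.980 t=19.40 ang=0.967 rad=129.00 z=120.11 Fr=-2.6 Ft=-8.2 Fz=10.1 M=[-0.19  1.47 -0.08] op=0.264
cmd 1.000 t=19.80 ang=0.987 rad=128.97 z=120.10 Fr=-1.7 Ft=-7.3 Fz=10.9 M=[-0.23  1.37 -0.02] op=0.268
cmd 1.010 t=20.20 ang=0.996 rad=128.97 z=120.12 Fr=-2.3 Ft=-8.1 Fz=9.7 M=[-0.26  1.36 -0.08] op=0.267
cmd 1.020 t=20.60 ang=1.006 rad=128.96 z=120.12 Fr=-0.8 Ft=-7.9 Fz=9.4 M=[-0.43  1.35 -0.05] op=0.262
cmd 1.030 t=21.00 ang=1.010 rad=128.97 z=120.15 Fr=-1.3 Ft=-10.2 Fz=11.4 M=[-0.65  1.81 -0.09] op=0.263
cmd 1.040 t=21.40 ang=1.014 rad=128.99 z=120.14 Fr=-0.9 Ft=-13.3 Fz=13.5 M=[-0.94  2.3  -0.11] op=0.264
cmd 1.050 t=21.80 ang=1.017 rad=129.02 z=120.15 Fr=-0.6 Ft=-15.4 Fz=14.1 M=[-1.3   2.83 -0.13] op=0.265
129.04676550587075 120.53806557698309
```

View pics/s7.png

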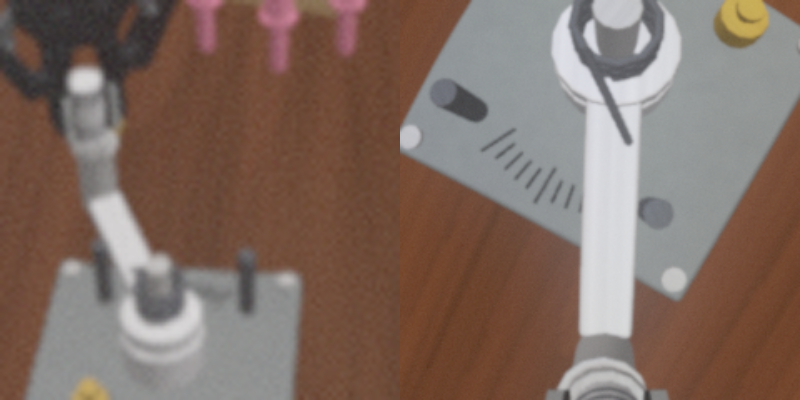

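The tangential force climbs past about 1.006 rad, from 8 to 15 N, while the angle barely advances. The bar meets the post, so the arm is on the stop. I'll ease the over-push slightly, keep a light downward push and check the collar.

```bash
python3 - <<'E'
from swing import *
p,o=pose(1.043,129.1,119.6);r.movel(p,o,30);r.sleep(.4);info(1.043);r.sleep(1.0);info(1.043)
d={n:cams.grab_frame(n) for n in("side","wrist","top")};pickle.dump(d,open("f8.pkl","wb"))
A=cv2.resize(d["side"]["img"][165:215,190:240,::-1],(400,400),interpolation=cv2.INTER_CUBIC)
B=cv2.resize(d["wrist"]["img"][180:260,220:300,::-1],(400,400),interpolation=cv2.INTER_CUBIC)
cv2.imwrite("pics/s8.png",np.hstack([A,B]))
cv2.imwrite("pics/t8.png",np.hstack([d["side"]["img"],d["top"]["img"]])[:,:,::-1][:, :1024][::1,::1][:384,:800])
E
```

```text
cmd 1.043 t=22.55 ang=1.016 rad=129.00 z=120.08 Fr=-2.5 Ft=-15.9 Fz=15.7 M=[-1.03  2.73 -0.07] op=0.264
cmd 1.043 t=23.55 ang=1.016 rad=129.00 z=120.08 Fr=-1.5 Ft=-15.0 Fz=15.8 M=[-1.01  2.64 -0.16] op=0.263
```

View pics/s8.png

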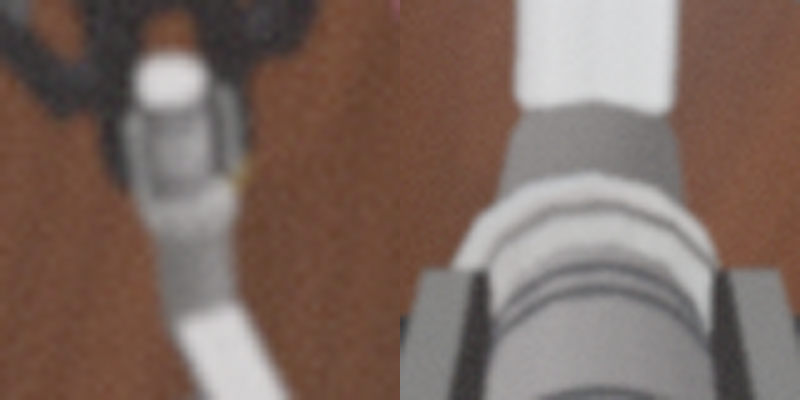

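View pics/t8.png

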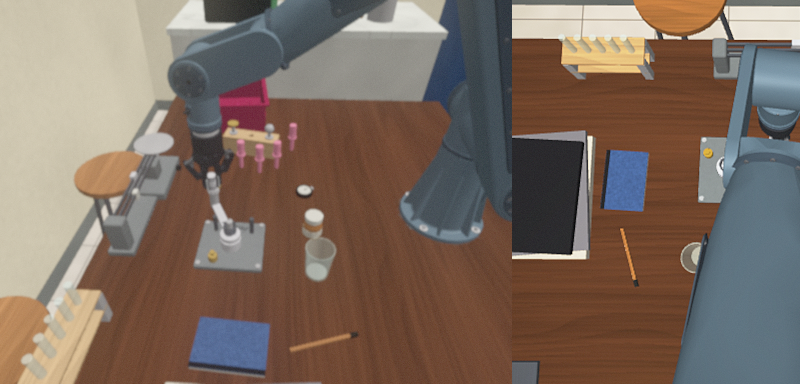

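The collar sits flush on the mouth with no gap. The bystanders stand where they were, the rack holds only the ball and disc rods, and the readings are steady.

```bash
python3 -c "
from plant import r
r.hand_in();s=r.state();print(s['time'],s['tool_pos'],s['ft_force'],s['opening'])"
```

```text
the job is handed in; nothing more can be done
the job is handed in; nothing more can be done
```

I took the straight-handled metal rod from the rack's middle hole and lowered it into the tube with the arm at rest. I then swung the arm counter-clockwise to its stop and handed the job in at about 23.6 s of the 51 s allowed, still holding it there.

- **Seating:** the collar landed at TCP z 120.0, as predicted from the rack. At the end it read 120.1, with about 16 N of downward push, and no gap showed at the collar.
- **Stop:** the angle worked out from the tool position stayed steady at 1.016 rad. The sideways force rose from about 8 N on the spring alone to about 15 N, and the pictures show the bar against the post.
- **Grip:** the opening held at 0.26 throughout.
- **Bystanders:** in the last side view, the other rods and the things on the table stand where they were. In the top view the robot arm hid part of the table.

Two checks disagreed along the way:
- **Tube alignment:** the rod hung about 2 mm to one side of the mouth, which I corrected before inserting.
- **Pivot distance:** my first measurement gave 126 mm instead of 130. A better look at the shaft gave about 131 mm from the top view, though the side and wrist views still gave 127 to 128 mm. I swung on 130 mm with force correction, and the sideways pull along the arm stayed under 3 N.

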